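# Shorting pin in, heat-sink clip held spread over the rectifier fin

### The job

Get the rectifier in the jig ready for soldering: take the square-handled shorting pin out of the wooden rack, push it fully down into the terminal opening of the jig's black block and let go of it. Then squeeze the steel spring clip off its perch by its two handles, bring it over the jig and finish while holding it there spread wide open, upright, its two jaws hanging down one on each side of the fin's top edge and reaching well past it, touching the fin nowhere. End like that without letting the clip go, with the pin still home, and do not knock the other things about.

Things in the scene. Friction and masses are not known exactly. Their poses are not given: they have to be found in the camera images.
- jig: Rectifier jig, fixed: steel base 110 (x) x 184 (y) x 12 mm. Origin: centre of its underside, z up. On it, centred on x = 0: the black terminal block (44 x 44 mm, top 52 mm above the bench) at y = -60 mm and the upright aluminium fin at y = +40 mm. Three diodes stick out 12 mm from the fin's -x face, below 53 mm above the bench.
- socket (a point): Mouth of the round terminal opening in the top of the jig's black block: 11.6 mm across with a 2 mm chamfer, 26 mm deep, blind, vertical. Axes as the jig's. The point is the centre of the mouth, 52 mm above the bench.
- fin_edge (a point): Middle of the top edge of the jig's fin, 106 mm above the bench. Axes as the jig's: the fin is 4 mm thick (its x), 90 mm long (its y), and plain on both sides for 50 mm below the edge.
- rack: Wooden rack, fixed: 60 (its x) x 180 (its y) x 40 mm tall, origin at the centre of its underside. Three blind holes 12 mm across, 28 mm deep, in its top at y = -60, 0, +60 mm hold, in any order, the shorting pin, a drift with a round wooden knob (28 mm across) and a plain steel punch.
- pin: Shorting pin, about 40 g, standing upright in one hole of the rack: a brass shank 10 mm in diameter and 48 mm long (foot bevelled 1 mm), then a black square handle 16 x 16 mm (sides along its x and y) from 48 to 80 mm. Origin: the middle of the shank's foot; z up through the handle. In the rack its foot is 12 mm above the bench.
- pin_tip (a point): The middle of the pin's foot (same point as the pin's origin).
- perch: Clip perch, fixed: blue base 80 x 120 x 14 mm with an upright steel plate 4 mm thick (its x), 110 mm long (its y), top edge 100 mm above the bench. Origin: centre of its underside. The spring clip starts clamped on this plate, anywhere along its middle.
- clip: Steel spring clip, 70 g, clothes-peg kind, 22 mm wide (its y). Origin: its pivot, a coil 10 mm across along y. z points up between two handles in a V to +x and -x, tops 42 mm up, 51 mm over their outer faces; jaws point down. 9 N along x on the tops spreads it to a stop: handles parallel, 18 mm over all, tops 47 mm up; a harder squeeze is harmless. Starts upright on the perch, pivot on its plate.
- clip_mouth (a point): Point midway between the clip's jaw tips, 34 mm below its pivot (fixed in the clip: fully spread, the tips are 31 mm below the pivot). Axes as the clip's; half a turn about z changes nothing. Throat from tips up to the coil: 29 mm deep closed, 26 mm fully spread.
- jaw_a (a joint): Spread of the clip: angle of each jaw, rad (both turn alike). 0 = jaws 4.4 mm apart at the tips, about as on the perch; 0.2 = 18 mm; 0.36 = stop, 28 mm apart. Spring closes it.
- drift: Drift with a round wooden knob, 78 mm tall, in a hole of the rack: leave alone. Origin: foot.
- punch: Plain steel punch, 14 mm grip, 108 mm tall, in a hole of the rack: leave alone. Origin: foot.
- bearing: Ball bearing, 42 mm across, 13 mm tall, lying near the robot: leave alone. Origin: centre of underside.
- pulley: Dark steel pulley, 60 mm across, 26 mm tall: leave alone. Origin: centre of underside.
- rotor: Claw-pole rotor, 82 mm across, 84 mm tall with its shaft: leave alone. Origin: centre of underside.
- wrench: Wrench lying across the back of the bench: leave alone.
- can: Grey can, 60 mm across, 85 mm tall: leave alone. Origin: centre of underside.
- stator: Copper stator ring, 110 mm across, 30 mm tall: leave alone. Origin: centre of underside.
Things that resemble listed ones, but are neither listed nor needed, are in the scene too. Leave any red look-alike of the jig alone.

How it is judged:
By the outcome, as a careful person would: the job done as asked, in the order asked, and still so for the second after the job is handed in, while the arm keeps its last pose, push and grip.
It also fails if it takes over 61 s, if anything falls off the work surface, if the arm or the gripper's body presses on something with over 40 N, if the wrist force passes 120 N, or if a joint passes its speed limit or range.

### The arm

A 6-joint arm with a two-finger parallel gripper is mounted at the origin on the work surface. World frame = base frame: x ahead of the robot, y to its left, z up, the work surface at z = 0. Lengths are in m, angles in rad, forces in N, time in s.
With the tool pointing down it reaches from about 0.325 to 0.75 m from the base axis. Payload 7.6 kg.
Tool frame: the origin (TCP) lies at the very end of the fingers, on their centre line; the grasp point (between the pads) lies 19 mm behind it; z points along the fingers, y is the line along which they close (so a half turn about z gives the same grasp; the last joint's range is limited). The gripper opens to 85 mm and grips with 20 to 120 N. Pads are 22 mm wide; open, the fingers measure 114 mm over their backs; the gripper's body (76 mm by 85 mm) begins 54 mm behind the grasp point. The pads swing forward as they close: fully open they stand 13 mm farther back than shut.
Start: joints at [-1.355, 0.052, 1.401, -0, 1.689, -0.07], TCP at [0.148, -0.504, 0.231] pointing down, gripper open.
Joint ranges: [-2.9, 2.9], [-0.91, 2.17], [0.12, 2.37], [-1.06, 4.2], [0.26, 2.73], [-2.93, 2.93]. Speed limits (rad/s): [2.57, 2.57, 3.01, 3.14, 3.14, 3.14].

### API

Orientations are given as a unit quaternion [w, x, y, z].
In Python, from station import * gives the robot as it stands.
- The arm moves only by the shell command python3 -m jog 'ROWS'. ROWS is JSON, a list of rows, each an object with "xyz": the shift along the tool's x, y, z in mm, a list of three; "delta_rot": the turn, a rotation vector about the tool's x, y, z in rad, a list of three; "gripper": the closure, from -1 (fully open) to 1 (shut). In form: [{"xyz": [x, y, z], "delta_rot": [ax, ay, az], "gripper": gripper}, ...]. A call has exactly 5 rows; each row shifts and turns the commanded pose from where the row before left it, along the tool's axes as they then stand; what a row does not reach is not made up. A row lasts 1/10 s, in which the tool goes at most 50 mm and 8.59 degrees, less where a joint would pass 70% of its speed; a pose out of reach is approached as far as the arm can. A call is refused whole if a number of a shift passes 50 or a number of a turn 0.15, either way. A call with a gripper value outside its range is refused whole. The fingers move at their own pace and stop on an object; the grip force is fixed at half the most. Time passes only in rows, so rows that do not move let the fingers close, or fill a call up. It gives the time, the measured TCP pose, the force, the opening and the grip force at its end, in the units of the state.
- get_obs(): the state, without advancing time (a new reading comes with each control period).
- get_image(name): name is "scene" or "top"; returns the picture (400x640x3 uint8, red, green, blue); there is no depth.
- camera_info(name): a dict with "vfov" (degrees; the focal length in pixels is half the picture's height over the tangent of half this angle, whatever the lens; pixels are square), "cx", "cy" (the principal point, pixels), "k1" (the pictures are not rectified: a ray, as slopes to the right and down, at radius r is drawn at 1 + k1 r^2 times it, then the intrinsics apply), "camera_from_world" (4x4, takes a point from world to camera coordinates). Camera axes: x right, y down, z forward; pixel columns grow to the right and rows downward; lengths in m; the calibration is good to about 2 mm. A picture is of the moment at which its call begins. camera_info takes no time and is no camera call.
- close_job(): hands the job in; it is judged then, once.
The state is a dict: "time_s": time; "joint_pos": joint angles; "dq": joint speeds; "joint_torque": joint torques, N m; "eef_pos": TCP position; "tool_rot": TCP orientation; "contact_force": force on the tool from outside, world axes, zero at the start; "wrist_torque": the same for the moment, N m; "grip_width": finger opening in m; "finger_force": force on a finger pad.
Only numpy, scipy, OpenCV 4.12 (cv2) and the standard library are available. Lean on these libraries where they do the work, as an engineer would, in place of code of your own. Each camera call takes 0.05 s, during which the arm holds its last target. There are 200 camera calls.

## Working session

There is one attempt and no reset: what is moved stays moved. The work goes in short steps, Python scripts to look and compute and a shell command to move; the robot and the scene stay as the last step left them, time stands still between calls to the robot, and variables do not carry over. Pictures are saved under pics/ and viewed, at most 10 in all, crops included, and the job is handed in when it is done.

```bash
mkdir -p pics; cat > h.py <<'E'
from station import *
import numpy as np, cv2
def K(n):
    c=camera_info(n); f=200/np.tan(np.radians(c['vfov'])/2); return c,f,np.array(c['camera_from_world'])
def ray(n,u,v):
    c,f,T=K(n); d=np.array([(u-c['cx'])/f,(v-c['cy'])/f]); s=d.copy()
    for _ in range(30): s=d/(1+c['k1']*(s@s))
    R=T[:3,:3]; return -R.T@T[:3,3], R.T@np.array([s[0],s[1],1])
def at(n,u,v,z):
    o,d=ray(n,u,v); return o+d*(z-o[2])/d[2]
def proj(n,p):
    c,f,T=K(n); q=T[:3,:3]@np.array(p)+T[:3,3]; s=q[:2]/q[2]; s=s*(1+c['k1']*(s@s)); return s*f+[c['cx'],c['cy']]
def tri(u1,u2):
    o1,d1=ray('top',*u1);o2,d2=ray('scene',*u2)
    t=np.linalg.lstsq(np.c_[d1,-d2],o2-o1,rcond=None)[0]; a=o1+t[0]*d1;b=o2+t[1]*d2
    return (a+b)/2,np.linalg.norm(a-b)
def save(n,f,crop=None,k=1):
    im=get_image(n)[:,:,::-1]
    if crop: x,y,w,h=crop; im=im[y:y+h,x:x+w]
    cv2.imwrite('pics/'+f,cv2.resize(im,None,fx=k,fy=k,interpolation=cv2.INTER_CUBIC))
E
python3 - <<'E'
from h import *
save('top','t0.png',None,1.25);save('scene','s0.png',None,1.25)
for n in('top','scene'):
    c,f,T=K(n);print(n,f,c['k1'],(-T[:3,:3].T@T[:3,3]).round(3),T[:3,:3].round(2).tolist())
print(get_obs())
E
```

```text
top 465.3345723593138 0.016085354479328202 [ 0.302 -0.018  1.231] [[0.01, -1.0, -0.01], [-0.98, -0.01, -0.18], [0.17, 0.01, -0.98]]
scene 480.83302782650054 0.02058915151786781 [ 1.264 -0.512  0.764] [[0.56, 0.83, -0.02], [0.48, -0.35, -0.8], [-0.67, 0.44, -0.6]]
{'time_s': 0.1, 'joint_pos': array([-1.35526845e+00,  5.27776240e-02,  1.40162140e+00, -7.80440704e-07,
        1.68863143e+00, -7.03306085e-02]), 'dq': array([ 1.21726682e-03, -1.91821693e-03, -2.07046290e-03, -7.52887743e-05,
        7.99124788e-04, -3.80170526e-04]), 'joint_torque': array([ 6.07697093e-04, -3.82582247e+01, -3.60985422e+01, -1.00737338e-04,
        4.75227542e-03,  2.82918614e-05]), 'eef_pos': array([ 0.14798722, -0.50342272,  0.23055556]), 'tool_rot': array([-7.16975573e-04,  9.89802744e-01,  1.42443012e-01, -5.25316571e-05]), 'contact_force': array([ 0.63062517,  0.19811857, -0.39921547]), 'wrist_torque': array([-0.00679314,  0.02164269, -0.01313796]), 'finger_force': 0.0, 'grip_width': 0.08520182661483207}
```

View pics/t0.png

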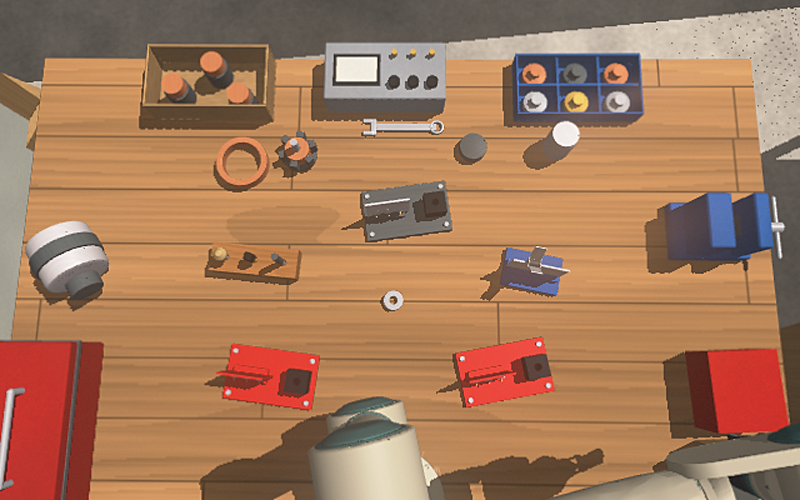

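View pics/s0.png

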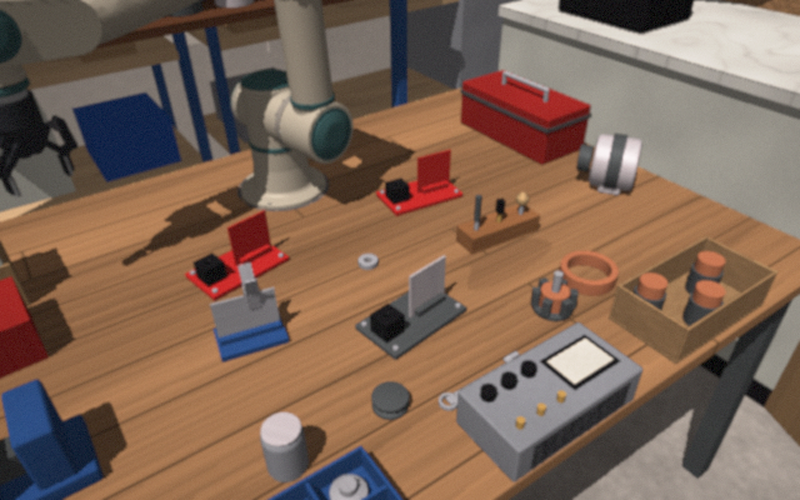

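The scene shows three jigs (800-wide top picture): a grey one at (406,210) and two red ones at (270,377) and (504,372). The grey one fits because it isn't a red look-alike. The rack holds a knob at (218,254), a black handle at (248,258) and a steel punch at (278,260); the black square one should be the pin. The clip is on the blue perch at (537,262). I'll confirm these in enlarged crops.

```bash
cat > comp.py <<'E'
from h import *
def comp(f,t,s):
    a=get_image('top')[:,:,::-1]; b=get_image('scene')[:,:,::-1]; 
    def c(im,r,w,h):
        x,y,ww,hh=r; return cv2.resize(im[y:y+hh,x:x+ww],(w,h),interpolation=cv2.INTER_CUBIC)
    cv2.imwrite('pics/'+f,np.vstack([np.hstack([c(a,r,266,300) for r in t]),np.hstack([c(b,r,266,300) for r in s])]))
if __name__=='__main__':
    comp('c0.png',[(160,180,88,99),(281,130,88,99),(390,170,88,99)],[(360,145,80,90),(280,200,100,113),(160,200,80,90)])
E
python3 comp.py
```

```text
(no output)
```

View pics/c0.png

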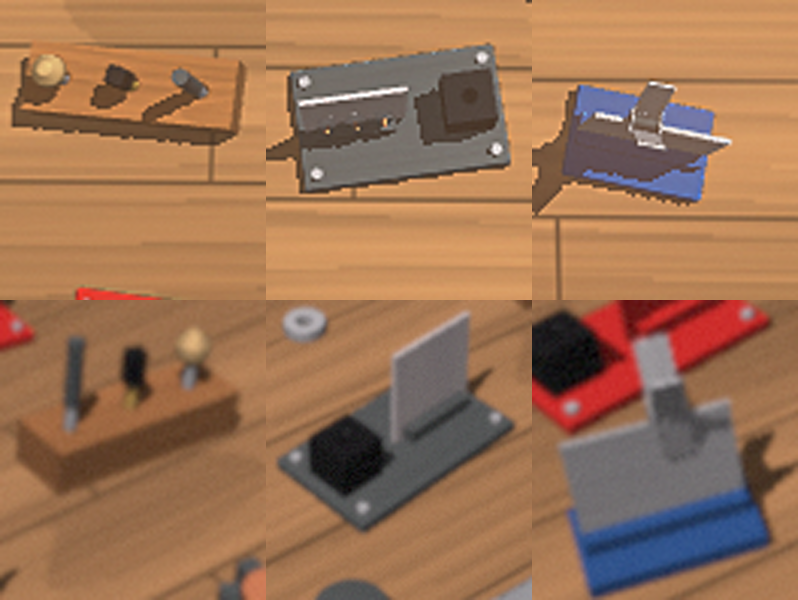

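The crops confirm it. The pin is the black square handle on a brass shank in the middle hole (crop 122,75). The round knob is on its left and the punch on its right. The grey jig's block hole is at (469,96), and the clip sits on the perch plate at (650,125). Next I'll fit poses from pixel features.

```bash
cat > fit.py <<'E'
from h import *
from scipy.optimize import least_squares
T=lambda i,x,y,ox,oy:('top',ox+(x-266*i)/3.0227,oy+y/3.0303)
def S(i,x,y,ox,oy,w): return ('scene',ox+(x-266*i)*w/266,oy+(y-300)*w/266)
def fit(name,obs,x0):
    def r(p):
        c,s=np.cos(p[2]),np.sin(p[2]); o=[]
        for m,(n,u,v) in obs:
            o+=list(proj(n,[p[0]+c*m[0]-s*m[1],p[1]+s*m[0]+c*m[1],m[2]])-[u+.0,v])
        return np.array(o)
    q=least_squares(r,x0,loss='soft_l1'); print(name,q.x.round(4),r(q.x).round(1).reshape(-1,2).tolist()); return q.x
mm=lambda *a:np.array(a)/1000
J=lambda x,y:T(1,x,y,281,130); JS=lambda x,y:S(1,x,y,280,200,100)
jig=fit('jig',[(mm(55,92,12),J(290,72)),(mm(55,-92,12),J(495,45)),(mm(-55,-92,12),J(510,165)),(mm(-55,92,12),J(303,190)),
 (mm(0,85,106),J(299,104)),(mm(0,-5,106),J(408,90)),(mm(0,-60,52),J(469,96)),
 (mm(0,-5,106),JS(392,353)),(mm(0,85,106),JS(468,314)),(mm(-55,-92,12),JS(279,462)),(mm(55,-92,12),JS(362,525)),(mm(55,92,12),JS(513,425))],[.5,0,.1])
R=lambda x,y:T(0,x,y,160,180); RS=lambda x,y:S(0,x,y,360,145,80)
rack=fit('rack',[(mm(30,90,40),R(32,42)),(mm(30,-90,40),R(243,64)),(mm(-30,-90,40),R(236,130)),(mm(-30,90,40),R(20,106)),
 (mm(-30,-90,40),RS(18,423)),(mm(30,-90,40),RS(62,458)),(mm(30,90,40),RS(240,386))],[.4,.3,0])
P=lambda x,y:T(2,x,y,390,170); PS=lambda x,y:S(2,x,y,160,200,80)
perch=fit('perch',[(mm(0,55,100),P(582,118)),(mm(0,-55,100),P(730,143)),(mm(40,60,14),P(578,85)),(mm(40,-60,14),P(716,108)),(mm(-40,-60,14),P(699,200)),(mm(-40,60,14),P(565,177)),
 (mm(0,-55,100),PS(562,447)),(mm(0,55,100),PS(731,402)),(mm(40,-60,14),PS(595,577)),(mm(40,60,14),PS(769,530))],[.4,-.25,0])
print('pin top tri',tri(R(118,73)[1:],RS(134,350)[1:]), 'handle coil', tri(P(650,125)[1:],PS(672,400)[1:]))
for n,p,l in(('socket',jig,(0,-.06)),('fin',jig,(0,.04)),('pinhole',rack,(0,0))):
    c,s=np.cos(p[2]),np.sin(p[2]);print(n,(p[0]+c*l[0]-s*l[1]).round(4),(p[1]+s*l[0]+c*l[1]).round(4))
c,s=np.cos(perch[2]),np.sin(perch[2])
for k in(-20,-10,0,10,20):
    y=k/1000
    for xx,z in((.0255,.147),(-.0255,.147)):
        w=[perch[0]+c*xx-s*y,perch[1]+s*xx+c*y,z]; a=proj('top',w);b=proj('scene',w)
        print(k,xx,((a-[390,170])*3.0227+[532,0]).round(),((b-[160,200])*3.325+[532,300]).round())
E
python3 fit.py
```

```text
jig [ 0.5928 -0.0282  0.1369] [[-0.5, -0.7], [-0.9, -0.4], [0.0, -0.6], [0.1, 0.0], [-0.6, -0.3], [-0.8, -0.3], [-0.3, 0.2], [-0.6, 2.0], [-0.7, -0.3], [-2.3, -1.2], [-1.0, 0.8], [0.2, -0.9]]
rack [ 0.4802  0.2873 -0.0842] [[-0.1, -0.8], [-1.5, -1.9], [-2.0, -0.8], [0.4, 0.8], [-0.9, -0.8], [-1.0, -0.4], [-0.9, 1.8]]
perch [ 0.4627 -0.2893 -0.1692] [[2.9, -0.4], [-1.1, -0.8], [-1.6, 0.3], [-2.0, 0.5], [-0.3, 0.1], [-1.7, -0.4], [-0.9, 0.1], [-0.9, -1.0], [-1.6, 3.0], [0.0, -0.1]]
pin top tri (array([0.48153357, 0.28518756, 0.0943173 ]), np.float64(0.0030924175857930986)) handle coil (array([ 0.46552325, -0.27487097,  0.11362728]), np.float64(0.009638828032581273))
socket 0.601 -0.0877
fin 0.5874 0.0114
pinhole 0.4802 0.2873
-20 0.0255 [703.  92.] [610. 397.]
-20 -0.0255 [694. 157.] [592. 351.]
-10 0.0255 [690.  90.] [626. 393.]
-10 -0.0255 [681. 154.] [608. 347.]
0 0.0255 [677.  88.] [642. 388.]
0 -0.0255 [668. 152.] [623. 343.]
10 0.0255 [664.  86.] [658. 384.]
10 -0.0255 [656. 150.] [639. 339.]
20 0.0255 [652.  84.] [674. 379.]
20 -0.0255 [643. 148.] [654. 335.]
```

```bash
cat > go.py <<'E'
# usage: go.py x y z psi  -> remaining shift in current tool axes (mm), turn vector (tool axes)
import sys
from station import *
import numpy as np
from scipy.spatial.transform import Rotation as Ro
o=get_obs(); q=o['tool_rot']; R=Ro.from_quat([q[1],q[2],q[3],q[0]])
x,y,z,psi=map(float,sys.argv[1:5]); X=np.array([np.cos(psi),np.sin(psi),0]);Z=np.array([0,0,-1.]);G=Ro.from_matrix(np.c_[X,np.cross(Z,X),Z])
print('shift',(R.inv().apply(np.array([x,y,z])-o['eef_pos'])*1000).round(1),'turn',(R.inv()*G).as_rotvec().round(3),'shift in goal axes',(G.inv().apply(np.array([x,y,z])-o['eef_pos'])*1000).round(1))
print('t',round(o['time_s'],2),'tcp',o['eef_pos'].round(4),'F',o['contact_force'].round(1),'w',round(o['grip_width'],4),'j',o['joint_pos'].round(2))
E
python3 -m jog '[{"xyz":[0,0,0],"delta_rot":[0,0,-0.15],"gripper":-1},{"xyz":[0,0,0],"delta_rot":[0,0,-0.15],"gripper":-1},{"xyz":[0,0,0],"delta_rot":[0,0,-0.15],"gripper":-1},{"xyz":[0,0,0],"delta_rot":[0,0,-0.15],"gripper":-1},{"xyz":[0,0,0],"delta_rot":[0,0,-0.15],"gripper":-1}]'
python3 -m jog '[{"xyz":[0,0,0],"delta_rot":[0,0,-0.15],"gripper":-1},{"xyz":[0,0,0],"delta_rot":[0,0,-0.15],"gripper":-1},{"xyz":[0,0,0],"delta_rot":[0,0,-0.15],"gripper":-1},{"xyz":[0,0,0],"delta_rot":[0,0,0],"gripper":-1},{"xyz":[0,0,0],"delta_rot":[0,0,0],"gripper":-1}]'
python3 go.py 0.45 -0.1 0.25 1.487
```

```text
time_s: 0.7
eef_pos: [0.148, -0.5036, 0.231]
tool_rot: [-0.0, 0.867, 0.498, 0.0]
contact_force: [0.4, -0.1, 0.5]
grip_width: 0.0855
finger_force: 0.0
time_s: 1.2
eef_pos: [0.148, -0.5036, 0.2311]
tool_rot: [-0.0, 0.738, 0.675, 0.0]
contact_force: [0.2, 0.1, 0.6]
grip_width: 0.0851
finger_force: 0.0
shift [428.9 264.9 -18.8] turn [-0.    -0.    -0.005] shift in goal axes [427.5 267.1 -18.9]
t 1.2 tcp [ 0.148  -0.5036  0.2311] F [0.2 0.1 0.6] w 0.0851 j [-1.36  0.05  1.4  -0.    1.69 -1.27]
```

```bash

python3 -m jog '[{"xyz":[28,18,-4],"delta_rot":[0,0,0],"gripper":-1},{"xyz":[28,18,-4],"delta_rot":[0,0,0],"gripper":-1},{"xyz":[28,18,-4],"delta_rot":[0,0,0],"gripper":-1},{"xyz":[28,18,-4],"delta_rot":[0,0,0],"gripper":-1},{"xyz":[28,18,-4],"delta_rot":[0,0,0],"gripper":-1}]' >/dev/null
python3 -m jog '[{"xyz":[28,18,0],"delta_rot":[0,0,0],"gripper":-1},{"xyz":[28,18,0],"delta_rot":[0,0,0],"gripper":-1},{"xyz":[28,18,0],"delta_rot":[0,0,0],"gripper":-1},{"xyz":[28,18,0],"delta_rot":[0,0,0],"gripper":-1},{"xyz":[28,18,0],"delta_rot":[0,0,0],"gripper":-1}]' >/dev/null
python3 -m jog '[{"xyz":[28,18,0],"delta_rot":[0,0,0],"gripper":-1},{"xyz":[28,18,0],"delta_rot":[0,0,0],"gripper":-1},{"xyz":[28,18,0],"delta_rot":[0,0,0],"gripper":-1},{"xyz":[28,18,0],"delta_rot":[0,0,0],"gripper":-1},{"xyz":[28,18,0],"delta_rot":[0,0,0],"gripper":-1}]' >/dev/null
python3 go.py 0.481 0.2865 0.2 1.487
```

```text
shift [394.3  -7.4  51.3] turn [ 0.     0.    -0.005] shift in goal axes [394.3  -5.4  51.4]
t 2.7 tcp [ 0.4534 -0.1069  0.2514] F [ 0.2 -0.6  0.4] w 0.0848 j [-0.31 -0.12  1.53 -0.    1.73 -0.22]
```

```bash

python3 -m jog '[{"xyz":[39,-0.5,0],"delta_rot":[0,0,0],"gripper":-1},{"xyz":[39,-0.5,0],"delta_rot":[0,0,0],"gripper":-1},{"xyz":[39,-0.5,0],"delta_rot":[0,0,0],"gripper":-1},{"xyz":[39,-0.5,0],"delta_rot":[0,0,0],"gripper":-1},{"xyz":[39,-0.5,0],"delta_rot":[0,0,0],"gripper":-1}]' >/dev/null
python3 -m jog '[{"xyz":[39,-0.5,8],"delta_rot":[0,0,0],"gripper":-1},{"xyz":[39,-0.5,8],"delta_rot":[0,0,0],"gripper":-1},{"xyz":[39,-0.5,8],"delta_rot":[0,0,0],"gripper":-1},{"xyz":[39,-0.5,8],"delta_rot":[0,0,0],"gripper":-1},{"xyz":[39,-0.5,8],"delta_rot":[0,0,0],"gripper":-1}]' >/dev/null
python3 -m jog '[{"xyz":[0,0,10],"delta_rot":[0,0,0],"gripper":-1},{"xyz":[0,0,10],"delta_rot":[0,0,0],"gripper":-1},{"xyz":[0,0,10],"delta_rot":[0,0,0],"gripper":-1},{"xyz":[0,0,10],"delta_rot":[0,0,0],"gripper":-1},{"xyz":[0,0,0],"delta_rot":[0,0,0],"gripper":-1}]' >/dev/null
python3 go.py 0.481 0.2865 0.062 1.487
python3 - <<'E'
from comp import *
comp('c1.png',[(150,150,110,124),(150,150,110,124),(160,180,88,99)],[(350,90,110,124),(360,130,80,90),(280,200,100,113)])
o=get_obs()['eef_pos']
for n in('top','scene'):print(n,proj(n,o),proj(n,[.481,.2865,.092]))
E
```

```text
shift [  7.1   0.3 107.5] turn [-0.002  0.002 -0.003] shift in goal axes [  6.9   0.  107.5]
t 4.2 tcp [0.4804 0.2796 0.1695] F [0.3 0.3 0.2] w 0.0856 j [ 0.46  0.17  1.4  -0.    1.58  0.55]
top [192.05058196 198.70946623] [198.222904  204.0763039]
scene [400.80884054 134.73973687] [399.87945293 160.7043049 ]
```

View pics/c1.png

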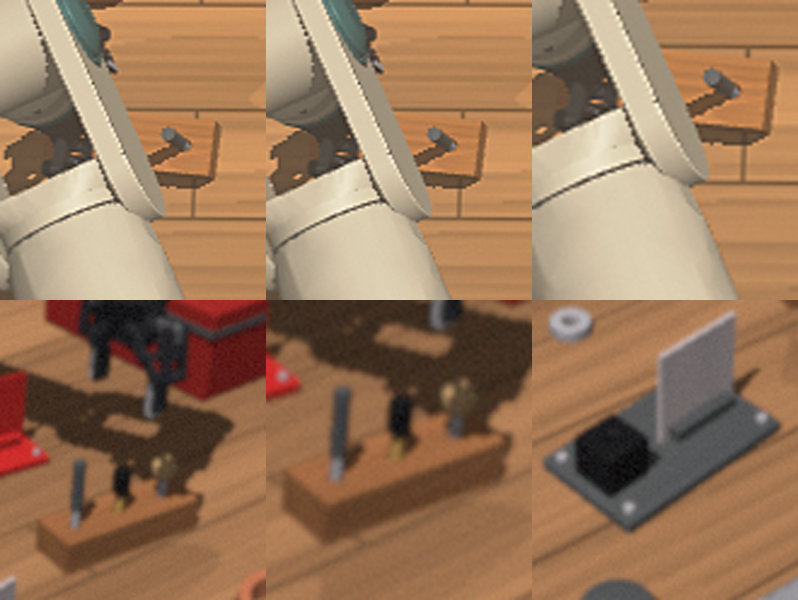

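The scene view shows open fingertips straddling above the pin, with tip midpoint at about (402,129). The black handle top is at (400,159), which matches the fit. The top view is blocked by the arm. I'll shift 7 mm, descend and grip.

```bash

python3 -m jog '[{"xyz":[7,0,0],"delta_rot":[0,0,0],"gripper":-1},{"xyz":[0,0,20],"delta_rot":[0,0,0],"gripper":-1},{"xyz":[0,0,20],"delta_rot":[0,0,0],"gripper":-1},{"xyz":[0,0,20],"delta_rot":[0,0,0],"gripper":-1},{"xyz":[0,0,20],"delta_rot":[0,0,0],"gripper":-1}]' 
python3 -m jog '[{"xyz":[0,0,14],"delta_rot":[0,0,0],"gripper":-1},{"xyz":[0,0,15],"delta_rot":[0,0,0],"gripper":-1},{"xyz":[0,0,0],"delta_rot":[0,0,0],"gripper":-1},{"xyz":[0,0,0],"delta_rot":[0,0,0],"gripper":-1},{"xyz":[0,0,0],"delta_rot":[0,0,0],"gripper":-1}]' >/dev/null
python3 go.py 0.481 0.2865 0.060 1.487
python3 -m jog '[{"xyz":[0,0,0],"delta_rot":[0,0,0],"gripper":0.4},{"xyz":[0,0,0],"delta_rot":[0,0,0],"gripper":1},{"xyz":[0,0,0],"delta_rot":[0,0,0],"gripper":1},{"xyz":[0,0,0],"delta_rot":[0,0,0],"gripper":1},{"xyz":[0,0,0],"delta_rot":[0,0,0],"gripper":1}]'
```

```text
time_s: 4.8
eef_pos: [0.4818, 0.2884, 0.0912]
tool_rot: [0.0, 0.737, 0.676, 0.001]
contact_force: [-0.4, 1.0, -0.1]
grip_width: 0.0857
finger_force: 0.0
shift [-1.8 -1.   3.5] turn [ 0.002 -0.001 -0.001] shift in goal axes [-1.8 -1.   3.5]
t 5.3 tcp [0.4821 0.2882 0.0635] F [-0.4 -0.3  0. ] w 0.0856 j [ 0.47  0.27  1.5  -0.    1.37  0.56]
time_s: 5.8
eef_pos: [0.4813, 0.2878, 0.0624]
tool_rot: [-0.0, 0.736, 0.676, -0.0]
contact_force: [-3.4, -1.7, 4.2]
grip_width: 0.0153
finger_force: 58.4
```

```bash

python3 -m jog '[{"xyz":[0,0,-5],"delta_rot":[0,0,0],"gripper":1},{"xyz":[0,0,-15],"delta_rot":[0,0,0],"gripper":1},{"xyz":[0,0,-20],"delta_rot":[0,0,0],"gripper":1},{"xyz":[0,0,-20],"delta_rot":[0,0,0],"gripper":1},{"xyz":[0,0,-20],"delta_rot":[0,0,0],"gripper":1}]' 
python3 -m jog '[{"xyz":[0,0,-20],"delta_rot":[0,0,0],"gripper":1},{"xyz":[0,0,-20],"delta_rot":[0,0,0],"gripper":1},{"xyz":[0,0,-20],"delta_rot":[0,0,0],"gripper":1},{"xyz":[0,0,0],"delta_rot":[0,0,-0.11],"gripper":1},{"xyz":[0,0,0],"delta_rot":[0,0,-0.11],"gripper":1}]' 
python3 go.py 0.601 -0.0877 0.17 1.708
```

```text
time_s: 6.3
eef_pos: [0.4817, 0.2879, 0.1445]
tool_rot: [0.0, 0.737, 0.676, 0.001]
contact_force: [0.2, 0.1, -1.1]
grip_width: 0.0156
finger_force: 58.5
time_s: 6.8
eef_pos: [0.4819, 0.288, 0.2047]
tool_rot: [0.001, 0.656, 0.755, 0.001]
contact_force: [0.7, 0.4, -0.7]
grip_width: 0.0152
finger_force: 58.4
shift [-388.7   65.7   34.5] turn [ 0.003 -0.001  0.002] shift in goal axes [-388.5   66.6   34.7]
t 6.8 tcp [0.4819 0.288  0.2047] F [ 0.7  0.4 -0.7] w 0.0152 j [ 0.47  0.16  1.34 -0.    1.64  0.33]
```

```bash

for i in 1; do python3 -m jog '[{"xyz":[-32,5.5,0],"delta_rot":[0,0,0],"gripper":1},{"xyz":[-32,5.5,0],"delta_rot":[0,0,0],"gripper":1},{"xyz":[-32,5.5,0],"delta_rot":[0,0,0],"gripper":1},{"xyz":[-32,5.5,0],"delta_rot":[0,0,0],"gripper":1},{"xyz":[-32,5.5,0],"delta_rot":[0,0,0],"gripper":1}]' >/dev/null
python3 -m jog '[{"xyz":[-32,5.5,0],"delta_rot":[0,0,0],"gripper":1},{"xyz":[-32,5.5,0],"delta_rot":[0,0,0],"gripper":1},{"xyz":[-32,5.5,0],"delta_rot":[0,0,0],"gripper":1},{"xyz":[-32,5.5,0],"delta_rot":[0,0,0],"gripper":1},{"xyz":[-32,5.5,0],"delta_rot":[0,0,0],"gripper":1}]' >/dev/null
python3 -m jog '[{"xyz":[-32,5.5,0],"delta_rot":[0,0,0],"gripper":1},{"xyz":[-32,5.5,0],"delta_rot":[0,0,0],"gripper":1},{"xyz":[0,0,10],"delta_rot":[0,0,0],"gripper":1},{"xyz":[0,0,10],"delta_rot":[0,0,0],"gripper":1},{"xyz":[0,0,0],"delta_rot":[0,0,0],"gripper":1}]'
done
python3 go.py 0.601 -0.0877 0.125 1.708
```

```text
time_s: 8.3
eef_pos: [0.5976, -0.0828, 0.1805]
tool_rot: [-0.001, 0.658, 0.753, -0.001]
contact_force: [-0.8, 0.3, -0.8]
grip_width: 0.0153
finger_force: 58.5
shift [-5.4  2.9 55.5] turn [-0.003 -0.001 -0.001] shift in goal axes [-5.3  2.7 55.5]
t 8.3 tcp [ 0.5976 -0.0828  0.1805] F [-0.8  0.3 -0.8] w 0.0153 j [-0.2   0.29  1.23  0.    1.62 -0.33]
```

```bash

python3 -m jog '[{"xyz":[-5,3,0],"delta_rot":[0,0,0],"gripper":1},{"xyz":[0,0,20],"delta_rot":[0,0,0],"gripper":1},{"xyz":[0,0,20],"delta_rot":[0,0,0],"gripper":1},{"xyz":[0,0,20],"delta_rot":[0,0,0],"gripper":1},{"xyz":[0,0,0],"delta_rot":[0,0,0],"gripper":1}]'
python3 go.py 0.601 -0.0877 0.125 1.708
python3 - <<'E'
from h import *
a=get_image('top')[150-30:150+85,300:400,::-1]; b=get_image('scene')[185:285,275:375,::-1]
cv2.imwrite('pics/c2.png',np.hstack([cv2.resize(a,(400,460),interpolation=cv2.INTER_CUBIC),cv2.copyMakeBorder(cv2.resize(b,(400,400),interpolation=cv2.INTER_CUBIC),0,60,0,0,0)]))
o=get_obs()['eef_pos']
f=o-[0,0,.0504]
for n in('top','scene'):print(n,proj(n,f).round(1),proj(n,[f[0],f[1],.052]).round(1),'fit socket',proj(n,[.601,-.0877,.052]).round(1))
E
```

```text
time_s: 8.8
eef_pos: [0.6009, -0.0875, 0.1196]
tool_rot: [-0.002, 0.657, 0.754, -0.001]
contact_force: [0.1, 0.3, -1.0]
grip_width: 0.0151
finger_force: 58.5
shift [-0.2  0.  -5.4] turn [-0.005 -0.002 -0.001] shift in goal axes [-0.2  0.  -5.4]
t 8.8 tcp [ 0.6009 -0.0875  0.1196] F [ 0.1  0.3 -1. ] w 0.0151 j [-0.21  0.35  1.29 -0.    1.51 -0.34]
top [348.4 159.3] [347.9 161.3] fit socket [347.8 161.9]
scene [308.6 245.2] [308.9 252.4] fit socket [308.6 251.9]
```

View pics/c2.png

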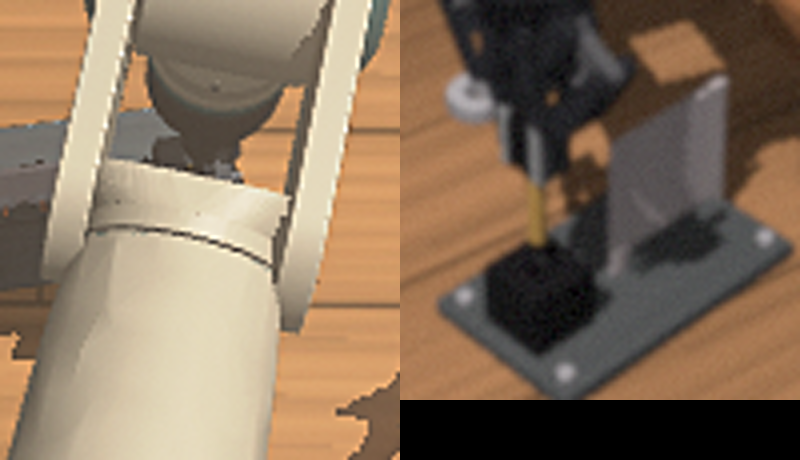

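The brass foot appears at scene (309.2,246.2) and projects to (308.6,245.2), so the scene bias is about (+0.6,+1). I'll check the block top and hole in the initial pictures with the contrast raised.

```bash
python3 - <<'E'
from h import *
t=cv2.imread('pics/t0.png');s=cv2.imread('pics/s0.png')
# t0 = 1.25x ; crops
a=t[180:230,405:465]; b=s[295:350,360:415]
E=lambda im,w,h,g:cv2.resize(np.clip(im.astype(float)*g,0,255).astype(np.uint8),(w,h),interpolation=cv2.INTER_CUBIC)
cv2.imwrite('pics/c3.png',np.hstack([cv2.copyMakeBorder(E(a,400,333,2.5),0,67,0,0,0),E(b,400,400,4)]))
j=[.5928,-.0282,.1369];c,q=np.cos(j[2]),np.sin(j[2])
W=lambda x,y,z:[j[0]+c*x-q*y,j[1]+q*x+c*y,z]
for x,y in((.022,-.038),(.022,-.082),(-.022,-.082),(-.022,-.038),(0,-.06)):
    u=proj('top',W(x,y,.052));v=proj('scene',W(x,y,.052))
    print((x,y),'top crop',((u+.5)*1.25-[405,180])*400/60,'scene crop',400+((v[0]+.5)*1.25-360)*400/55,((v[1]+.5)*1.25-295)*400/55)
E
```

```text
(0.022, -0.038) top crop [123.25160914  94.64531654] scene crop 720.8572189556278 151.71542232695958
(0.022, -0.082) top crop [262.34595564  76.74425887] scene crop 584.7247919294308 238.24015695277882
(-0.022, -0.082) top crop [282.56070815 212.33182021] scene crop 463.8062907915719 146.986898852806
(-0.022, -0.038) top crop [142.59433573 230.38407045] scene crop 599.1877540670744 64.55924551378799
(0, -0.06) top crop [202.66395069 153.31473546] scene crop 592.1277280875244 149.33985269177273
```

View pics/c3.png

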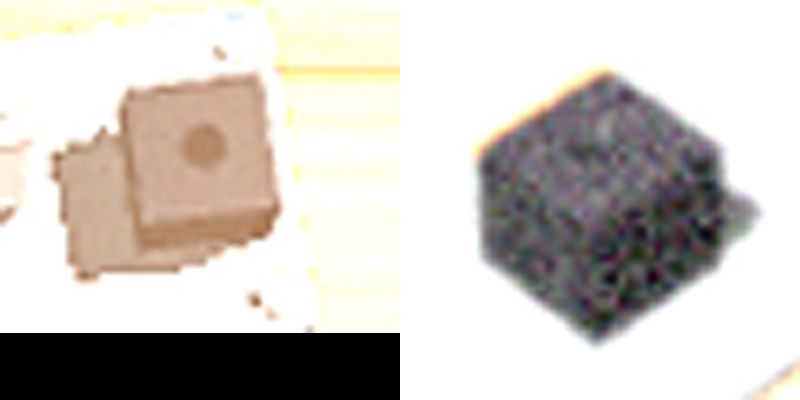

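Hole in the top picture and block in the scene picture agree with the fit to about 1 mm (correction about +0.5, +0.7 mm). I'll apply that and feel my way down.

```bash

python3 -m jog '[{"xyz":[0.6,0.6,6],"delta_rot":[0,0,0],"gripper":1},{"xyz":[0,0,6],"delta_rot":[0,0,0],"gripper":1},{"xyz":[0,0,4],"delta_rot":[0,0,0],"gripper":1},{"xyz":[0,0,3],"delta_rot":[0,0,0],"gripper":1},{"xyz":[0,0,0],"delta_rot":[0,0,0],"gripper":1}]'
python3 go.py 0.6015 -0.0869 0.0764 1.708
```

```text
time_s: 9.4
eef_pos: [0.6024, -0.0877, 0.1027]
tool_rot: [-0.0, 0.658, 0.753, -0.0]
contact_force: [-0.5, -0.5, 0.5]
grip_width: 0.0154
finger_force: 58.5
shift [ 0.9 -0.8 26.3] turn [-0.001 -0.    -0.002] shift in goal axes [ 0.9 -0.8 26.3]
t 9.4 tcp [ 0.6024 -0.0877  0.1027] F [-0.5 -0.5  0.5] w 0.0154 j [-0.21  0.36  1.31 -0.    1.48 -0.34]
```

```bash

python3 -m jog '[{"xyz":[0.8,-0.8,1],"delta_rot":[0,0,0],"gripper":1},{"xyz":[0,0,2],"delta_rot":[0,0,0],"gripper":1},{"xyz":[0,0,1],"delta_rot":[0,0,0],"gripper":1},{"xyz":[0,0,0],"delta_rot":[0,0,0],"gripper":1},{"xyz":[0,0,0],"delta_rot":[0,0,0],"gripper":1}]'
python3 go.py 0.6015 -0.0869 0.0764 1.708
```

```text
time_s: 9.9
eef_pos: [0.6018, -0.087, 0.0994]
tool_rot: [0.0, 0.658, 0.753, 0.0]
contact_force: [-0.4, -1.0, 0.6]
grip_width: 0.0155
finger_force: 58.6
shift [ 0.1 -0.3 23. ] turn [ 0.     0.    -0.002] shift in goal axes [ 0.1 -0.3 23. ]
t 9.9 tcp [ 0.6018 -0.087   0.0994] F [-0.4 -1.   0.6] w 0.0155 j [-0.2   0.36  1.31 -0.    1.47 -0.34]
```

```bash

python3 -m jog '[{"xyz":[0,0,2],"delta_rot":[0,0,0],"gripper":1},{"xyz":[0,0,2],"delta_rot":[0,0,0],"gripper":1},{"xyz":[0,0,2],"delta_rot":[0,0,0],"gripper":1},{"xyz":[0,0,0],"delta_rot":[0,0,0],"gripper":1},{"xyz":[0,0,0],"delta_rot":[0,0,0],"gripper":1}]'
python3 go.py 0.6015 -0.0869 0.0764 1.708
```

```text
time_s: 10.4
eef_pos: [0.6018, -0.0871, 0.093]
tool_rot: [0.0, 0.658, 0.753, -0.0]
contact_force: [0.6, -1.1, -2.1]
grip_width: 0.0152
finger_force: 58.4
shift [ 0.2 -0.2 16.6] turn [-0.     0.    -0.002] shift in goal axes [ 0.2 -0.2 16.6]
t 10.4 tcp [ 0.6018 -0.0871  0.093 ] F [ 0.6 -1.1 -2.1] w 0.0152 j [-0.2   0.37  1.32 -0.    1.46 -0.34]
```

Foot is about 9 mm below the mouth with no load, so the pin is in the hole. Pushing on down.

```bash

python3 -m jog '[{"xyz":[0,0,3],"delta_rot":[0,0,0],"gripper":1},{"xyz":[0,0,3],"delta_rot":[0,0,0],"gripper":1},{"xyz":[0,0,3],"delta_rot":[0,0,0],"gripper":1},{"xyz":[0,0,3],"delta_rot":[0,0,0],"gripper":1},{"xyz":[0,0,0],"delta_rot":[0,0,0],"gripper":1}]'
python3 -m jog '[{"xyz":[0,0,2],"delta_rot":[0,0,0],"gripper":1},{"xyz":[0,0,2],"delta_rot":[0,0,0],"gripper":1},{"xyz":[0,0,1],"delta_rot":[0,0,0],"gripper":1},{"xyz":[0,0,0],"delta_rot":[0,0,0],"gripper":1},{"xyz":[0,0,0],"delta_rot":[0,0,0],"gripper":1}]'
python3 go.py 0.6015 -0.0869 0.0764 1.708
```

```text
time_s: 10.9
eef_pos: [0.6017, -0.0871, 0.0807]
tool_rot: [0.0, 0.658, 0.753, -0.0]
contact_force: [2.3, -1.9, -2.7]
grip_width: 0.0154
finger_force: 58.4
time_s: 11.4
eef_pos: [0.6019, -0.0871, 0.0765]
tool_rot: [0.0, 0.658, 0.753, 0.0]
contact_force: [0.7, -2.5, 1.9]
grip_width: 0.0154
finger_force: 58.9
shift [ 0.3 -0.4  0.1] turn [ 0.     0.    -0.002] shift in goal axes [ 0.3 -0.4  0.1]
t 11.4 tcp [ 0.6019 -0.0871  0.0765] F [ 0.7 -2.5  1.9] w 0.0154 j [-0.2   0.38  1.33 -0.    1.42 -0.34]
```

```bash

python3 -m jog '[{"xyz":[0,0,0.7],"delta_rot":[0,0,0],"gripper":1},{"xyz":[0,0,0.7],"delta_rot":[0,0,0],"gripper":1},{"xyz":[0,0,0],"delta_rot":[0,0,0],"gripper":1},{"xyz":[0,0,0],"delta_rot":[0,0,0],"gripper":1},{"xyz":[0,0,0],"delta_rot":[0,0,0],"gripper":1}]'
```

```text
time_s: 11.9
eef_pos: [0.6021, -0.0872, 0.0764]
tool_rot: [0.001, 0.658, 0.753, 0.0]
contact_force: [-1.9, -1.9, 8.0]
grip_width: 0.0153
finger_force: 59.9
```

Seated: the tool stopped exactly at the expected depth with 8 N of reaction. Release and rise.

```bash

python3 -m jog '[{"xyz":[0,0,0],"delta_rot":[0,0,0],"gripper":-1},{"xyz":[0,0,0],"delta_rot":[0,0,0],"gripper":-1},{"xyz":[0,0,0],"delta_rot":[0,0,0],"gripper":-1},{"xyz":[0,0,0],"delta_rot":[0,0,0],"gripper":-1},{"xyz":[0,0,0],"delta_rot":[0,0,0],"gripper":-1}]'
python3 -m jog '[{"xyz":[0,0,-10],"delta_rot":[0,0,0],"gripper":-1},{"xyz":[0,0,-25],"delta_rot":[0,0,0],"gripper":-1},{"xyz":[0,0,-30],"delta_rot":[0,0,0],"gripper":-1},{"xyz":[0,0,-30],"delta_rot":[0,0,0],"gripper":-1},{"xyz":[0,0,-30],"delta_rot":[0,0,0],"gripper":-1}]'
python3 -m jog '[{"xyz":[0,0,-15],"delta_rot":[0,0,0.1],"gripper":-1},{"xyz":[0,0,0],"delta_rot":[0,0,0.1],"gripper":-1},{"xyz":[0,0,0],"delta_rot":[0,0,0.1],"gripper":-1},{"xyz":[0,0,0],"delta_rot":[0,0,0],"gripper":-1},{"xyz":[0,0,0],"delta_rot":[0,0,0],"gripper":-1}]' >/dev/null
python3 go.py 0.4655 -0.272 0.22 1.402
```

```text
time_s: 12.4
eef_pos: [0.6016, -0.0868, 0.0746]
tool_rot: [-0.0, 0.658, 0.753, -0.0]
contact_force: [0.5, 0.4, 0.1]
grip_width: 0.0847
finger_force: 0.0
time_s: 12.9
eef_pos: [0.6017, -0.0869, 0.2021]
tool_rot: [0.0, 0.658, 0.753, 0.0]
contact_force: [-0.6, 0.0, 0.6]
grip_width: 0.085
finger_force: 0.0
shift [-204.6 -104.6   -4.7] turn [0.    0.    0.006] shift in goal axes [-205.3 -103.2   -4.7]
t 13.4 tcp [ 0.6018 -0.087   0.2153] F [0.5 0.  0.4] w 0.0852 j [-0.2   0.29  1.16 -0.    1.69 -0.04]
```

```bash
python3 - <<'E'
from h import *
a=get_image('top')[:,:,::-1];b=get_image('scene')[:,:,::-1]
C=lambda im,x,y:cv2.resize(im[y:y+60,x:x+60],(400,400),interpolation=cv2.INTER_CUBIC)
A=C(a,395,185);B=C(b,170,205);D=cv2.resize(b[190:280,285:375],(200,200))
p=[.4627,-.2893,-.1692];c,s=np.cos(p[2]),np.sin(p[2])
for k in(5,15,25):
  for x,z in((0,.105),(.0255,.147),(-.0255,.147)):
    w=[p[0]+c*x-s*k/1000,p[1]+s*x+c*k/1000,z]
    u=(proj('top',w)+.5-[395,185])*400/60;v=(proj('scene',w)+.5-[170,205])*400/60+[400,0];print(k,x,z,u.round(),v.round())
cv2.imwrite('pics/c4.png',np.vstack([np.hstack([A,B]),cv2.copyMakeBorder(D,0,0,0,600,0)]))
E
```

```text
5 0 0.105 [239. 182.] [576. 199.]
5 0.0255 0.147 [276.  95.] [573. 143.]
5 -0.0255 0.147 [257. 236.] [535.  52.]
15 0 0.105 [211. 177.] [607. 190.]
15 0.0255 0.147 [248.  90.] [605. 134.]
15 -0.0255 0.147 [228. 231.] [566.  44.]
25 0 0.105 [184. 173.] [637. 182.]
25 0.0255 0.147 [219.  85.] [637. 125.]
25 -0.0255 0.147 [200. 226.] [597.  35.]
```

View pics/c4.png

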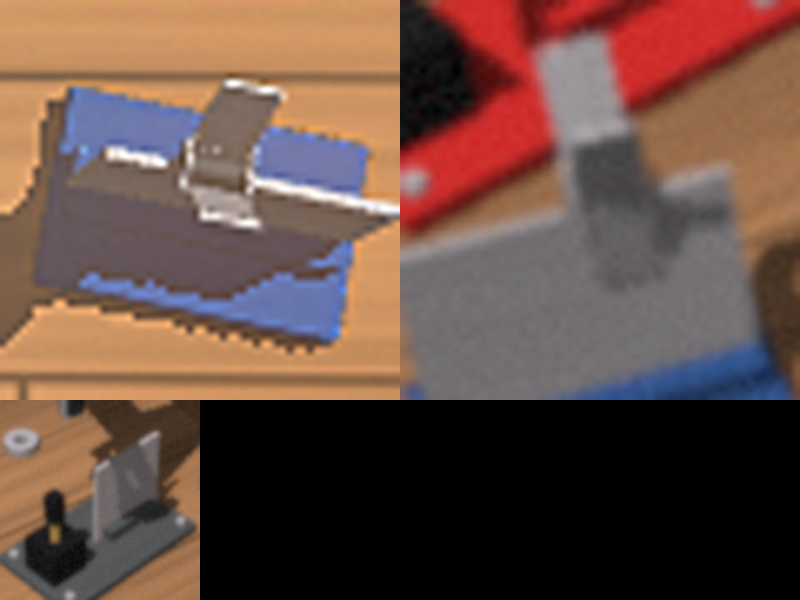

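Pin stands home in the block (lower-left crop). Clip handle tops are at (254,88) and (230,221) in the top crop and (572,40) and (605,135) in the scene crop. That puts the clip 15 mm along the plate, pivot near (0.466,-0.274). Moving above it.

```bash

python3 -m jog '[{"xyz":[-20.5,-10.4,0],"delta_rot":[0,0,0],"gripper":-1},{"xyz":[-20.5,-10.4,0],"delta_rot":[0,0,0],"gripper":-1},{"xyz":[-20.5,-10.4,0],"delta_rot":[0,0,0],"gripper":-1},{"xyz":[-20.5,-10.4,0],"delta_rot":[0,0,0],"gripper":-1},{"xyz":[-20.5,-10.4,0],"delta_rot":[0,0,0],"gripper":-1}]' >/dev/null
python3 -m jog '[{"xyz":[-20.5,-10.4,0],"delta_rot":[0,0,0],"gripper":-1},{"xyz":[-20.5,-10.4,0],"delta_rot":[0,0,0],"gripper":-1},{"xyz":[-20.5,-10.4,0],"delta_rot":[0,0,0],"gripper":-1},{"xyz":[-20.5,-10.4,0],"delta_rot":[0,0,0],"gripper":-1},{"xyz":[-20.5,-10.4,0],"delta_rot":[0,0,0],"gripper":-1}]' >/dev/null
python3 -m jog '[{"xyz":[0,0,10],"delta_rot":[0,0,0],"gripper":-1},{"xyz":[0,0,10],"delta_rot":[0,0,0],"gripper":-1},{"xyz":[0,0,0],"delta_rot":[0,0,0],"gripper":-1},{"xyz":[0,0,0],"delta_rot":[0,0,0],"gripper":-1},{"xyz":[0,0,0],"delta_rot":[0,0,0],"gripper":-1}]' >/dev/null
python3 go.py 0.4662 -0.274 0.126 1.402
```

```text
shift [-2.3  0.5 69.2] turn [0.    0.    0.005] shift in goal axes [-2.3  0.6 69.2]
t 15.0 tcp [ 0.466  -0.2716  0.1952] F [-0.1  0.4  0.4] w 0.0857 j [-0.6   0.11  1.42  0.    1.62 -0.43]
```

```bash

python3 -m jog '[{"xyz":[-2.3,0.5,15],"delta_rot":[0,0,0],"gripper":-1},{"xyz":[0,0,18],"delta_rot":[0,0,0],"gripper":-1},{"xyz":[0,0,18],"delta_rot":[0,0,0],"gripper":-1},{"xyz":[0,0,18],"delta_rot":[0,0,0],"gripper":-1},{"xyz":[0,0,0],"delta_rot":[0,0,0],"gripper":-1}]' 
python3 go.py 0.4662 -0.274 0.126 1.402
python3 -m jog '[{"xyz":[0,0,0],"delta_rot":[0,0,0],"gripper":-0.2},{"xyz":[0,0,0],"delta_rot":[0,0,0],"gripper":0},{"xyz":[0,0,0],"delta_rot":[0,0,0],"gripper":0.2},{"xyz":[0,0,0],"delta_rot":[0,0,0],"gripper":0.3},{"xyz":[0,0,0],"delta_rot":[0,0,0],"gripper":0.4}]'
```

```text
time_s: 15.5
eef_pos: [0.4642, -0.2735, 0.1222]
tool_rot: [-0.003, 0.763, 0.647, -0.001]
contact_force: [-0.0, 0.0, -0.8]
grip_width: 0.0857
finger_force: 0.0
shift [-0.2  2.  -3.8] turn [-0.005 -0.002  0.004] shift in goal axes [-0.2  2.  -3.8]
t 15.5 tcp [ 0.4642 -0.2735  0.1222] F [-0.   0.  -0.8] w 0.0857 j [-0.6   0.16  1.51 -0.    1.48 -0.44]
time_s: 16.0
eef_pos: [0.4675, -0.2756, 0.1299]
tool_rot: [0.004, 0.763, 0.646, 0.001]
contact_force: [-0.4, 1.1, 11.6]
grip_width: 0.0259
finger_force: 8.5
```

```bash

python3 -m jog '[{"xyz":[0,0,-0.5],"delta_rot":[0,0,0],"gripper":0.5},{"xyz":[0,0,-0.5],"delta_rot":[0,0,0],"gripper":0.6},{"xyz":[0,0,0],"delta_rot":[0,0,0],"gripper":0.8},{"xyz":[0,0,0],"delta_rot":[0,0,0],"gripper":1},{"xyz":[0,0,0],"delta_rot":[0,0,0],"gripper":1}]' 
python3 go.py 0.4662 -0.274 0.126 1.402
```

```text
time_s: 16.5
eef_pos: [0.467, -0.2755, 0.131]
tool_rot: [0.003, 0.763, 0.646, 0.001]
contact_force: [-2.4, 0.6, 12.8]
grip_width: 0.0151
finger_force: 60.3
shift [ 1.4 -1.1  5. ] turn [0.006 0.003 0.004] shift in goal axes [ 1.4 -1.1  5. ]
t 16.5 tcp [ 0.467  -0.2755  0.131 ] F [-2.4  0.6 12.8] w 0.0151 j [-0.6   0.15  1.5  -0.    1.49 -0.44]
```

```bash

python3 -m jog '[{"xyz":[0,0,-3],"delta_rot":[0,0,0],"gripper":1},{"xyz":[0,0,-4],"delta_rot":[0,0,0],"gripper":1},{"xyz":[0,0,-5],"delta_rot":[0,0,0],"gripper":1},{"xyz":[0,0,-6],"delta_rot":[0,0,0],"gripper":1},{"xyz":[0,0,-6],"delta_rot":[0,0,0],"gripper":1}]'
python3 -m jog '[{"xyz":[0,0,-8],"delta_rot":[0,0,0],"gripper":1},{"xyz":[0,0,-10],"delta_rot":[0,0,0],"gripper":1},{"xyz":[0,0,-10],"delta_rot":[0,0,0],"gripper":1},{"xyz":[0,0,-8],"delta_rot":[0,0,0],"gripper":1},{"xyz":[0,0,0],"delta_rot":[0,0,0],"gripper":1}]'
python3 go.py 0.5874 0.0114 0.2 1.708
python3 - <<'E'
from h import *
a=get_image('top')[:,:,::-1];b=get_image('scene')[:,:,::-1]
C=lambda im,x,y:cv2.resize(im[y:y+80,x:x+80],(400,400),interpolation=cv2.INTER_CUBIC)
cv2.imwrite('pics/c5.png',np.hstack([C(a,385,170),C(b,160,180)]))
o=get_obs()['eef_pos']
for z in(0,-.02,-.05):print(((proj('scene',o+[0,0,z])+.5-[160,180])*5+[400,0]).round())
E
```

```text
time_s: 17.0
eef_pos: [0.4656, -0.2744, 0.1513]
tool_rot: [-0.0, 0.763, 0.646, -0.0]
contact_force: [-0.1, -0.4, -0.4]
grip_width: 0.015
finger_force: 58.7
time_s: 17.5
eef_pos: [0.4662, -0.2749, 0.1887]
tool_rot: [0.001, 0.763, 0.646, 0.0]
contact_force: [0.4, 0.3, -0.5]
grip_width: 0.0154
finger_force: 58.7
shift [302.3  72.6 -11.5] turn [ 0.002  0.002 -0.302] shift in goal axes [267.  159.2 -11.3]
t 17.5 tcp [ 0.4662 -0.2749  0.1887] F [ 0.4  0.3 -0.5] w 0.0154 j [-0.6   0.11  1.42 -0.    1.6  -0.44]
[574. 114.]
[582. 153.]
[594. 210.]
```

View pics/c5.png

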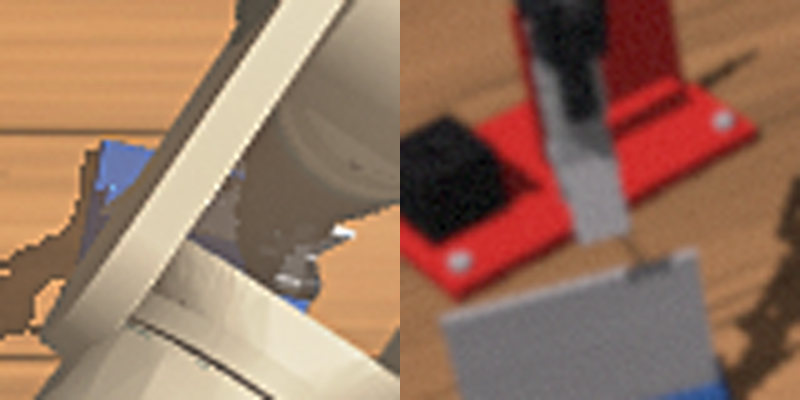

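```bash
python3 - <<'E'
from h import *
o=get_obs()['eef_pos']; yaw=1.402-np.pi/2
X=np.array([np.cos(yaw),np.sin(yaw),0]);Y=np.array([-X[1],X[0],0])
f=lambda p:((proj('scene',p)+.5-[160,180])*5+[400,0]).round(1)
for d in(10,15,20,25,30):
  pv=o-[0,0,d/1000]; t=pv+X*.015-np.array([0,0,.031])
  print(d,'tip',f(t),f(t+Y*.011),f(t-Y*.011),'waist',f(pv+X*.007),f(pv+X*.007+Y*.011),'tipin',f(t-2*.015*X))
E
```

```text
10 tip [598.8 213.4] [624.9 206.1] [572.5 220.7] waist [581.8 143.2] [608.3 136.1] tipin [581.5 173.7]
15 tip [600.7 222.8] [626.7 215.5] [574.5 230.1] waist [583.8 152.9] [610.2 145.8] tipin [583.5 183. ]
20 tip [602.6 232.1] [628.6 224.8] [576.5 239.5] waist [585.8 162.6] [612.1 155.5] tipin [585.4 192.2]
25 tip [604.6 241.4] [630.4 234.1] [578.5 248.8] waist [587.8 172.2] [614.  165.1] tipin [587.3 201.5]
30 tip [606.4 250.6] [632.2 243.3] [580.5 258. ] waist [589.8 181.8] [615.9 174.6] tipin [589.2 210.6]
```

The clip is held upright below the fingers, with the +x jaw's tip edge at (583–630, 232–242) in the crop and clear of the plate. The pivot is about 24 mm below the TCP. Next: raise, turn, and carry it to the fin.

```bash

python3 -m jog '[{"xyz":[0,0,-10],"delta_rot":[0,0,-0.06],"gripper":1},{"xyz":[0,0,-10],"delta_rot":[0,0,-0.06],"gripper":1},{"xyz":[0,0,-10],"delta_rot":[0,0,-0.06],"gripper":1},{"xyz":[0,0,-5],"delta_rot":[0,0,-0.06],"gripper":1},{"xyz":[0,0,0],"delta_rot":[0,0,-0.06],"gripper":1}]' >/dev/null
python3 -m jog '[{"xyz":[10,6,0],"delta_rot":[0,0,0],"gripper":1},{"xyz":[18,11,0],"delta_rot":[0,0,0],"gripper":1},{"xyz":[20,12,0],"delta_rot":[0,0,0],"gripper":1},{"xyz":[20,12,0],"delta_rot":[0,0,0],"gripper":1},{"xyz":[20,12,0],"delta_rot":[0,0,0],"gripper":1}]' >/dev/null
python3 -m jog '[{"xyz":[20,12,0],"delta_rot":[0,0,0],"gripper":1},{"xyz":[20,12,0],"delta_rot":[0,0,0],"gripper":1},{"xyz":[20,12,0],"delta_rot":[0,0,0],"gripper":1},{"xyz":[20,12,0],"delta_rot":[0,0,0],"gripper":1},{"xyz":[20,12,0],"delta_rot":[0,0,0],"gripper":1}]' >/dev/null
python3 -m jog '[{"xyz":[20,12,0],"delta_rot":[0,0,0],"gripper":1},{"xyz":[20,12,0],"delta_rot":[0,0,0],"gripper":1},{"xyz":[20,12,0],"delta_rot":[0,0,0],"gripper":1},{"xyz":[12,7,0],"delta_rot":[0,0,0],"gripper":1},{"xyz":[5,3,0],"delta_rot":[0,0,0],"gripper":1}]'
python3 go.py 0.5882 0.0121 0.142 1.708
```

```text
time_s: 19.6
eef_pos: [0.5876, 0.0111, 0.2212]
tool_rot: [-0.0, 0.658, 0.753, -0.0]
contact_force: [0.0, 0.4, -0.3]
grip_width: 0.015
finger_force: 58.7
shift [ 0.9  0.9 79.2] turn [-0.001 -0.    -0.001] shift in goal axes [ 0.9  0.8 79.2]
t 19.6 tcp [0.5876 0.0111 0.2212] F [ 0.   0.4 -0.3] w 0.015 j [-0.04  0.23  1.22 -0.    1.69 -0.18]
```

```bash

python3 -m jog '[{"xyz":[1,0.9,8],"delta_rot":[0,0,0],"gripper":1},{"xyz":[0,0,14],"delta_rot":[0,0,0],"gripper":1},{"xyz":[0,0,14],"delta_rot":[0,0,0],"gripper":1},{"xyz":[0,0,10],"delta_rot":[0,0,0],"gripper":1},{"xyz":[0,0,0],"delta_rot":[0,0,0],"gripper":1}]'>/dev/null
python3 -m jog '[{"xyz":[0,0,0],"delta_rot":[0,0,0],"gripper":1},{"xyz":[0,0,0],"delta_rot":[0,0,0],"gripper":1},{"xyz":[0,0,0],"delta_rot":[0,0,0],"gripper":1},{"xyz":[0,0,0],"delta_rot":[0,0,0],"gripper":1},{"xyz":[0,0,0],"delta_rot":[0,0,0],"gripper":1}]'
python3 go.py 0.5882 0.0121 0.142 1.708
cat > look.py <<'E'
import sys
from h import *
b=get_image('scene')[:,:,::-1];a=get_image('top')[:,:,::-1]
x,y=290,165
cv2.imwrite('pics/'+sys.argv[1],np.hstack([cv2.resize(b[y:y+80,x:x+80],(500,500),interpolation=cv2.INTER_CUBIC),cv2.copyMakeBorder(cv2.resize(a[100:200,270:370],(300,300)),0,200,0,0,0)]))
o=get_obs()['eef_pos'];yaw=.1369
X=np.array([np.cos(yaw),np.sin(yaw),0]);Y=np.array([-X[1],X[0],0])
f=lambda p:((proj('scene',p)+.5-[x,y])*6.25).round(0).tolist()
F=np.array([.5882,.0121,.106])
print('fin ends',f(F-.045*Y),f(F+.045*Y),'tcp',f(o))
for d in(20,24,28):
    t=o-[0,0,d/1000+.031]; print(d,'out tip',f(t+X*.015-Y*.011),f(t+X*.015+Y*.011),'in tip',f(t-X*.015-Y*.011),f(t-X*.015+Y*.011))
E
python3 look.py c6.png
```

```text
time_s: 20.6
eef_pos: [0.5884, 0.0107, 0.1762]
tool_rot: [0.0, 0.658, 0.753, 0.0]
contact_force: [0.1, 0.5, -0.0]
grip_width: 0.0153
finger_force: 58.7
shift [ 1.5 -0.  34.2] turn [ 0.001  0.    -0.002] shift in goal axes [ 1.5 -0.  34.2]
t 20.6 tcp [0.5884 0.0107 0.1762] F [ 0.1  0.5 -0. ] w 0.0153 j [-0.04  0.25  1.29 -0.    1.6  -0.18]
fin ends [236.0, 359.0] [414.0, 254.0] tcp [327.0, 146.0]
20 out tip [333.0, 296.0] [377.0, 270.0] in tip [273.0, 259.0] [317.0, 234.0]
24 out tip [332.0, 305.0] [376.0, 279.0] in tip [273.0, 268.0] [317.0, 243.0]
28 out tip [332.0, 314.0] [376.0, 288.0] in tip [273.0, 277.0] [316.0, 252.0]
```

View pics/c6.png

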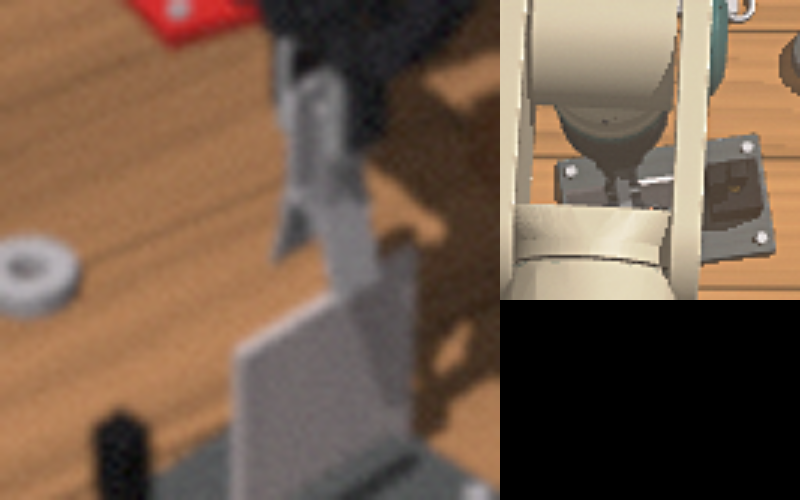

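The jaws straddle the fin line. In the crop the tips are at (275,262) and (333,303), and the fin edge runs (236,352)–(412,248). The clip centre is about 1.5 mm to the +x side, so I'll correct that and lower.

```bash

python3 -m jog '[{"xyz":[1.5,-1.5,4],"delta_rot":[0,0,0],"gripper":1},{"xyz":[0,0,6],"delta_rot":[0,0,0],"gripper":1},{"xyz":[0,0,6],"delta_rot":[0,0,0],"gripper":1},{"xyz":[0,0,6],"delta_rot":[0,0,0],"gripper":1},{"xyz":[0,0,4],"delta_rot":[0,0,0],"gripper":1}]'
python3 -m jog '[{"xyz":[0,0,3],"delta_rot":[0,0,0],"gripper":1},{"xyz":[0,0,3],"delta_rot":[0,0,0],"gripper":1},{"xyz":[0,0,2],"delta_rot":[0,0,0],"gripper":1},{"xyz":[0,0,0],"delta_rot":[0,0,0],"gripper":1},{"xyz":[0,0,0],"delta_rot":[0,0,0],"gripper":1}]'
python3 go.py 0.5867 0.0121 0.141 1.708
python3 look.py c7.png
```

```text
time_s: 21.2
eef_pos: [0.5863, 0.0119, 0.1488]
tool_rot: [-0.0, 0.658, 0.753, -0.0]
contact_force: [-0.6, -0.2, -1.6]
grip_width: 0.0154
finger_force: 58.7
time_s: 21.7
eef_pos: [0.5867, 0.0119, 0.142]
tool_rot: [0.0, 0.658, 0.753, 0.0]
contact_force: [0.2, -0.8, -0.6]
grip_width: 0.0153
finger_force: 58.7
shift [0.2 0.1 1. ] turn [ 0.     0.    -0.002] shift in goal axes [0.2 0.1 1. ]
t 21.7 tcp [0.5867 0.0119 0.142 ] F [ 0.2 -0.8 -0.6] w 0.0153 j [-0.04  0.27  1.34 -0.    1.53 -0.18]
fin ends [236.0, 359.0] [414.0, 254.0] tcp [325.0, 222.0]
20 out tip [331.0, 368.0] [374.0, 342.0] in tip [272.0, 330.0] [315.0, 305.0]
24 out tip [331.0, 377.0] [374.0, 350.0] in tip [272.0, 339.0] [315.0, 314.0]
28 out tip [331.0, 385.0] [374.0, 359.0] in tip [272.0, 348.0] [315.0, 322.0]
```

View pics/c7.png

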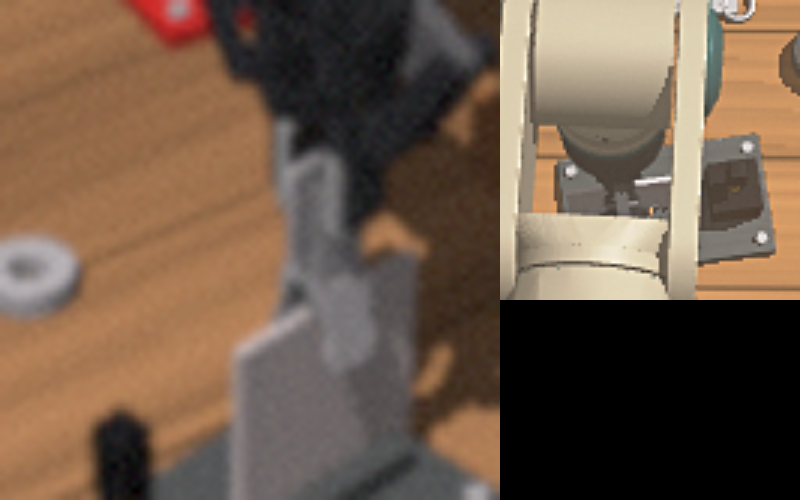

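The clip straddles the fin at the middle of its edge. The outer jaw hangs in front (tip about (332–374, 350–372)) and the inner jaw goes behind the edge at (285,310). Nothing is touching and the force is about 0. Tips are about 17 mm past the edge; I'll go 2 mm lower, settle and hand in.

```bash

python3 -m jog '[{"xyz":[0,0,1],"delta_rot":[0,0,0],"gripper":1},{"xyz":[0,0,1],"delta_rot":[0,0,0],"gripper":1},{"xyz":[0,0,0],"delta_rot":[0,0,0],"gripper":1},{"xyz":[0,0,0],"delta_rot":[0,0,0],"gripper":1},{"xyz":[0,0,0],"delta_rot":[0,0,0],"gripper":1}]' | tee /dev/stderr | grep -q contact
python3 -m jog '[{"xyz":[0,0,0],"delta_rot":[0,0,0],"gripper":1},{"xyz":[0,0,0],"delta_rot":[0,0,0],"gripper":1},{"xyz":[0,0,0],"delta_rot":[0,0,0],"gripper":1},{"xyz":[0,0,0],"delta_rot":[0,0,0],"gripper":1},{"xyz":[0,0,0],"delta_rot":[0,0,0],"gripper":1}]'
python3 -c "
from station import *
o=get_obs();f=o['contact_force'];print(f)
if abs(f).max()<4: print(close_job())"
```

```text
time_s: 22.8
eef_pos: [0.5866, 0.0119, 0.1399]
tool_rot: [0.0, 0.658, 0.753, -0.0]
contact_force: [-0.2, 0.0, 0.1]
grip_width: 0.0151
finger_force: 58.7
[-0.15010601  0.01566389  0.09168445]
the job is handed in; nothing more can be done
Nonetime_s: 22.3
eef_pos: [0.5866, 0.0119, 0.1399]
tool_rot: [0.0, 0.658, 0.753, 0.0]
contact_force: [0.9, -0.6, -0.8]
grip_width: 0.0151
finger_force: 58.7
```

The job is handed in at 22.8 s: the pin is fully down in the jig's terminal opening and released, and the clip is held spread wide open and upright over the fin's top edge, with jaw tips about 19 mm past it by my estimate and no contact force showing.

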